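# Pin the board-test jig shut and hold it pressed

### The job

First swing the lid of the board-test jig fully shut. Then draw the steel locking pin out of the wooden tool block, push it down through the square clamp plate, the lid and the base, and press until its collar has pushed the sprung clamp plate right down, with the lid still fully shut. Finish like that, still gripping the pin and pressing it down (do not let go), and leave everything else where it is.

Things in the scene. Friction and masses are not known exactly. Their poses are not given: they have to be found in the camera images.
- jig: the fixed clamshell jig on the bench. Its aluminium base measures 160 x 140 x 35 mm (x, y, z); origin at the centre of its underside, z up. The white lid, 160 x 140 x 15 mm, is hinged along the base's +x edge (the far side from the robot, turned with the jig) and shuts down onto the top of the base, 35 mm above the bench; the lid's upper face is then 50 mm above the bench. A green circuit board already lies in it and stays there
- lid (a joint): angle of the lid: 0 fully shut, grows as it opens upward (starts 0.5 to 0.95). A stiff hinge: the lid stays where it is left; moving it takes about 0.3 N m besides its own weight (250 g), a few newtons at the free edge
- lid_hinge (a point): point on the hinge line, middle of its length, 35 mm above the bench (at the underside plane of the shut lid); the jig's own y axis is the hinge line
- lid_pad (a point): centre of the black rubber push strip, 18 x 100 mm, on the lid's upper face along its free edge, 148 mm from the hinge line; 53 mm above the bench when the lid is shut
- base_hole (a point): centre of the mouth of the 13 mm hole in the base, on its top face 35 mm above the bench; it lies midway across the jig, 115 mm from the hinge line, and goes straight down through the base. The 15 mm hole in the lid lies straight above it when the lid is shut
- clamp_top (a point): centre of the upper face of the steel clamp plate, 44 x 44 x 10 mm, with a 14 mm hole through it in line with the lid's hole; it stands on springs over the lid, so with the lid shut its upper face is 68 mm above the bench, or 62 mm when pressed right down
- clamp_plate (a joint): how far the clamp plate is pushed towards the lid, m: 0 free, 0.006 right down (a hard stop). Its springs push back with 3 N at first and 9 N right down
- stand: the fixed wooden tool block, 70 x 200 x 80 mm (x, y, z), origin at the centre of its underside; three 14 mm upright holes, 72 mm deep, in a row along its y axis at -60, 0 and 60 mm. The pin and two screwdrivers stand in them, in any order
- pin: the locking pin, all plain steel, 110 mm long, about 110 g, round about its z axis (z up as it stands): a 10 mm shaft, 50 mm long with a tapered tip, below a flat 30 mm collar, 5 mm thick, and above it a straight 18 mm handle, 55 mm long. Origin on the axis at the collar's underside, which rests on the tool block's top (80 mm above the bench) with the shaft in the hole. Told from the screwdrivers by its wide flat collar and straight steel handle
- pin_tip (a point): the pin's lower end, 50 mm below the collar's underside
- pin_grip (a point): on the pin's axis, middle of the handle, 37 mm above the collar's underside
- driver_fat: bystander: stubby screwdriver with a bulging black handle 29 mm wide, 64 mm tall; origin at the handle's foot; leave it in the tool block
- driver_slim: bystander: screwdriver with a slim black handle 18 mm wide, 60 mm tall; origin at the handle's foot; leave it in the tool block
- spool: bystander: grey spool, 50 mm wide, 30 mm high; origin under its centre
- jar: bystander: glass jar, 48 mm wide, 55 mm high; origin under its centre
- bowl: bystander: white bowl, 100 mm wide, 35 mm high; origin under its centre
- wrench: bystander: steel wrench, 130 mm, lying flat; origin in it
- meter: bystander: grey hand-held meter, 140 x 75 x 40 mm, lying flat; origin under its centre
- mug: bystander: brown mug, 76 mm wide, 85 mm high; origin under its centre
Not all that is in view belongs to the job. Leave any green or orange look-alike of the pin alone.

How it is judged:
By the outcome, as a careful person would: the job done as asked, in the order asked, and still so for the second after the job is handed in, while the arm keeps its last pose, push and grip.
It also fails if it takes over 64 s, if anything falls off the work surface, if the arm or the gripper's body presses on something with over 40 N, if the wrist force passes 120 N, or if a joint passes its speed limit or range.

### The arm

A 7-joint arm with a two-finger parallel gripper is mounted at the origin on the work surface. World frame = base frame: x ahead of the robot, y to its left, z up, the work surface at z = 0. Lengths are in m, angles in rad, forces in N, time in s.
With the tool pointing down it reaches from about 0.4 to 0.925 m from the base axis. Payload 4.1 kg.
Tool frame: the origin (TCP) lies at the very end of the fingers, on their centre line; the grasp point (between the pads) lies 19 mm behind it (arm.grip_point_offset is the distance from the TCP to the grasp point, in m); z points along the fingers, y is the direction in which the jaws open and shut (so a half turn about z gives the same grasp; the last joint's range is limited). The gripper opens to 85 mm and grips with 20 to 120 N. Pads are 22 mm wide; open, the fingers measure 114 mm over their backs; the gripper's body (76 mm by 85 mm) begins 54 mm behind the grasp point. The pads swing forward as they close: fully open they stand 13 mm farther back than shut.
Start: joints at [1.226, 0.398, 0.045, 1.537, -0.019, 1.207, -0.051], TCP at [0.158, -0.63, 0.231] pointing down, gripper open.
Joint ranges: [-2.82, 2.82], [-0.49, 2.23], [-1.37, 1.46], [0, 2.46], [-1.36, 4.5], [0.23, 2], [-2.94, 2.94]. Speed limits (rad/s): [2.57, 2.57, 3.14, 3.14, 3.14, 3.14, 3.14].

### API

Orientations are given as a rotation vector (axis times angle).
In Python, from workcell import telemetry, eyes, ticket, arm gives the robot as it stands. The module is installed in compiled form; this text tells all that it offers.
- The arm moves only by the tool drive_tool, never from a script. Its argument "motion" is text: rows parted by semicolons, each of 7 numbers parted by spaces: the turn, a rotation vector about the tool's x, y, z in degrees, then the shift along the tool's x, y, z in cm, then the gripper's target within -1 to 1 (fully open at 1, half-way at 0, shut at -1). In form: ax ay az x y z claw; .... A call has 1 to 10 rows; each row is the pose to reach, as a shift and turn from the pose measured when the call began, along the tool's axes at that moment; what a row does not reach only later rows make up. A row lasts 1/8 s, in which the tool goes at most 62.5 mm and 10.7 degrees, less where a joint would pass 70% of its speed; a pose out of reach is approached as far as the arm can. A call with a gripper value outside its range is refused whole. The fingers move at their own pace and stop on an object; "force" is the grip in N (left out, the last holds). Time passes only in rows, so rows that repeat a pose let the fingers close. It gives the time, the measured TCP pose, the force and the opening at its end, in the units of the state.
- telemetry.state(): the state, without advancing time (a new reading comes with each control period).
- eyes.camera(name): name is "side" or "top"; returns the picture (420x560x3 uint8, red, green, blue); there is no depth.
- eyes.camera_model(name): a dict with "fx", "fy", "cx", "cy" (pixels), "dist" ([k1, k2, p1, p2, k3] as OpenCV has them; the pictures are not rectified), "T" (4x4, takes a point from camera to world coordinates). Camera axes: x right, y up, looking along -z (the intrinsics and any distortion apply to the point x, -y, -z); pixel columns grow to the right and rows downward; lengths in m; the calibration is good to about 2 mm. A picture is of the moment at which its call begins. camera_model takes no time and is no camera call.
- ticket.finish_job(): hands the job in, once; it reports no verdict.
The state is a dict: "t": time; "joints": joint angles; "joint_vel": joint speeds; "effort": joint torques, N m; "tcp_pos": TCP position; "orientation": TCP orientation; "ft_force": force on the tool from outside, world axes, zero at the start; "ft_torque": the same for the moment, N m; "opening": opening from 0.0 (shut) to 1.0 (fully open).
Only numpy, scipy, OpenCV 4.12 (cv2) and the standard library are available. Lean on these libraries where they do the work, as an engineer would, in place of code of your own. Each camera call takes 0.05 s, during which the arm holds its last target.

## Working session

There is one attempt and no reset: what is moved stays moved. The work goes in short steps, Python scripts to look and compute and a tool call to move; the robot and the scene stay as the last step left them, time stands still between calls to the robot, and variables do not carry over. Pictures are saved under pics/ and viewed, and the job is handed in when it is done.

Besides the shell and the picture viewer there is one more tool, called after "Call:" as a command line: name --argument value ..., lists and objects as JSON in quotes. drive_tool: Moves the arm, as the interface text tells. Its arguments: {"type":"object","properties":{"motion":{"type":"string"},"force":{"type":"number"}},"required":["motion"]}

```bash
mkdir -p pics; ls; python3 - <<'E'
from workcell import telemetry, eyes, ticket, arm
import cv2
for n in("side","top"):
    im=eyes.camera(n); cv2.imwrite(f"pics/{n}0.png",im[:,:,::-1])
    m=eyes.camera_model(n); print(n,m)
s=telemetry.state();print(s)
print(arm.grip_point_offset)
E
```

```text
pics
side {'fx': 471.7682913808266, 'fy': 471.7682913808266, 'cx': 268.5495577532752, 'cy': 213.39872598098611, 'dist': array([0.02044684, 0.        , 0.        , 0.        , 0.        ]), 'T': array([[ 0.85570705,  0.33182274, -0.39706311,  0.10173741],
       [-0.51735484,  0.53310049, -0.66943845, -0.66900725],
       [-0.01046036,  0.77826572,  0.62784795,  0.82600795],
       [ 0.        ,  0.        ,  0.        ,  1.        ]])}
top {'fx': 432.8576902425124, 'fy': 432.8576902425124, 'cx': 278.5521631760954, 'cy': 209.62354098951545, 'dist': array([-0.09735946,  0.        ,  0.        ,  0.        ,  0.        ]), 'T': array([[ 0.00802161,  0.99435952, -0.10575826,  0.45324659],
       [-0.99982843,  0.00620966, -0.01745111,  0.1133616 ],
       [-0.01669595,  0.1058801 ,  0.99423873,  1.06346077],
       [ 0.        ,  0.        ,  0.        ,  1.        ]])}
{'t': 0.1, 'joints': array([ 1.22600522,  0.39910026,  0.04507858,  1.53774256, -0.0187302 ,
        1.2068971 , -0.05068187]), 'joint_vel': array([-0.00012869, -0.00032724, -0.00230058, -0.00430309, -0.00088346,
        0.00212428, -0.00103912]), 'effort': array([ 4.04221515e-03, -4.76262152e+01,  1.37005191e+00, -2.54950547e+01,
        1.18498004e-02,  4.97219473e-03,  5.42386275e-06]), 'tcp_pos': array([ 0.15803256, -0.62991686,  0.23038477]), 'orientation': array([-3.11620011e+00, -3.85034432e-01,  4.98705937e-04]), 'ft_force': array([ 0.15128187,  0.14254949, -0.41771714]), 'ft_torque': array([-0.01896492, -0.01777652, -0.04115001]), 'opening': 0.9985663300624366}
0.0187
```

View pics/side0.png

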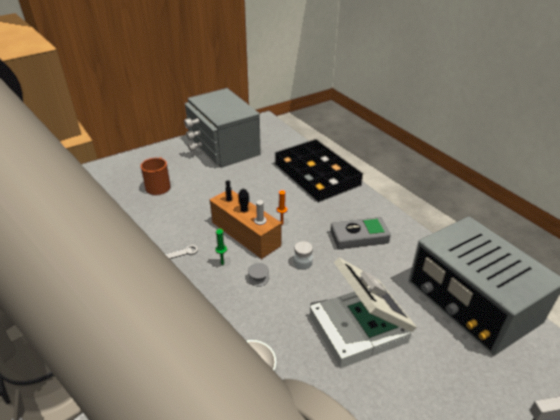

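View pics/top0.png

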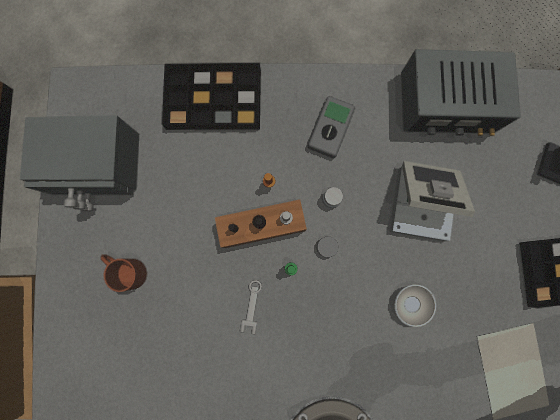

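```bash
python3 - <<'E'
import cv2
t=cv2.imread("pics/top0.png");s=cv2.imread("pics/side0.png")
def crop(im,x0,y0,x1,y1,k,n): cv2.imwrite(n,cv2.resize(im[y0:y1,x0:x1],None,fx=k,fy=k,interpolation=cv2.INTER_CUBIC))
crop(t,205,170,315,250,7,"pics/t_block.png")
crop(t,380,150,480,250,6,"pics/t_jig.png")
crop(s,200,170,310,260,6,"pics/s_block.png")
crop(s,300,250,420,370,5,"pics/s_jig.png")
E
```

```text
(no output)
```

View pics/t_block.png

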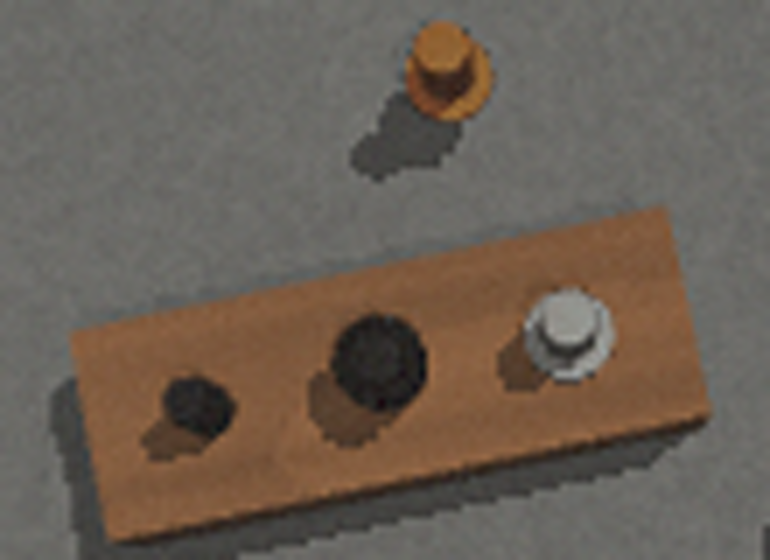

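View pics/t_jig.png

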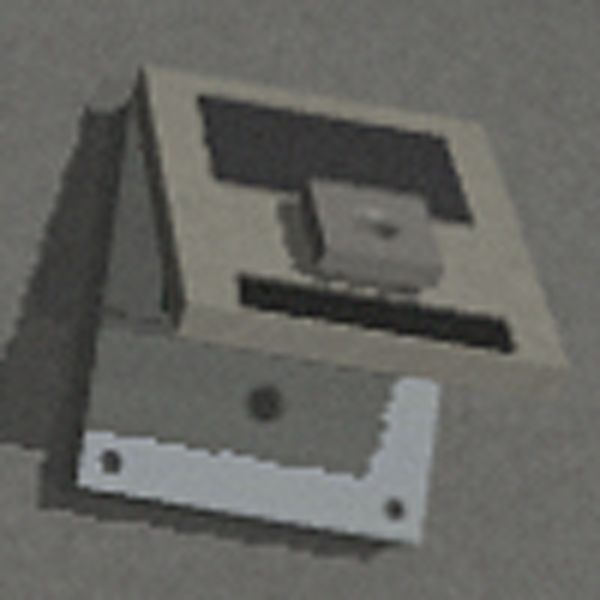

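View pics/s_block.png

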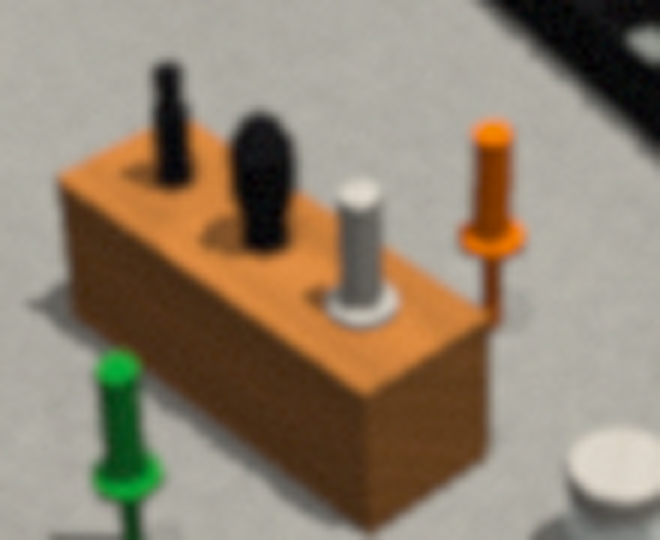

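View pics/s_jig.png

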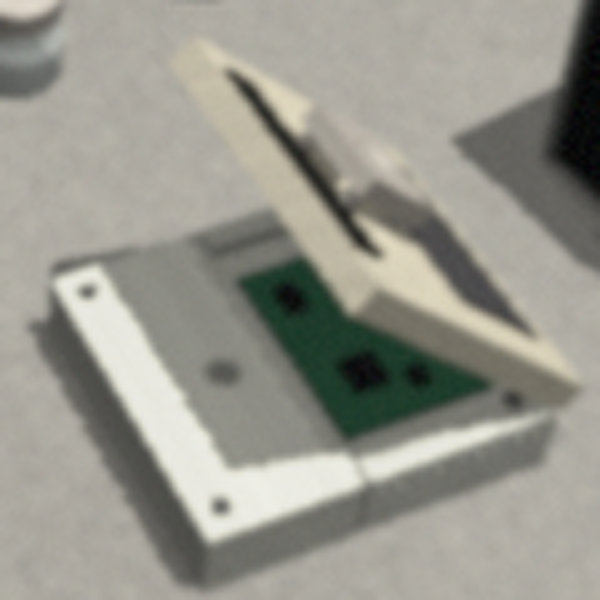

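```bash
cat > h.py <<'E'
import numpy as np, cv2
from workcell import telemetry, eyes, ticket, arm
from scipy.spatial.transform import Rotation as R
M={n:eyes.camera_model(n) for n in("side","top")}
def KD(n):
    m=M[n]; return np.array([[m['fx'],0,m['cx']],[0,m['fy'],m['cy']],[0,0,1.]]),np.array(m['dist'])
def ray(n,uv):
    K,D=KD(n); p=cv2.undistortPoints(np.array([[uv]],float),K,D)[0,0]
    T=M[n]['T']; d=T[:3,:3]@np.array([p[0],-p[1],-1]); return T[:3,3],d/np.linalg.norm(d)
def onz(n,uv,z):
    o,d=ray(n,uv); return o+d*(z-o[2])/d[2]
def tri(a,b):
    (o1,d1),(o2,d2)=ray("top",a),ray("side",b)
    s=np.linalg.lstsq(np.c_[d1,-d2],o2-o1,rcond=None)[0]
    p,q=o1+s[0]*d1,o2+s[1]*d2; return (p+q)/2,np.linalg.norm(p-q)
def proj(n,P):
    K,D=KD(n);T=M[n]['T']; c=(np.atleast_2d(P)-T[:3,3])@T[:3,:3]; c=c*[1,-1,-1]
    return cv2.projectPoints(c,np.zeros(3),np.zeros(3),K,D)[0][:,0]
def uc(x,y,x0,y0,k): return ((x+.5)/k-.5+x0,(y+.5)/k-.5+y0)
def look(n,name,box=None,k=1):
    im=eyes.camera(n)[:,:,::-1]; cv2.imwrite(f"pics/{name}_full.png",im)
    if box: im=cv2.resize(im[box[1]:box[3],box[0]:box[2]],None,fx=k,fy=k,interpolation=cv2.INTER_CUBIC)
    cv2.imwrite(f"pics/{name}.png",im)
E
cat > a.py <<'E'
from h import *
np.set_printoptions(precision=4,suppress=True)
T=lambda x,y:uc(x,y,205,170,7); J=lambda x,y:uc(x,y,380,150,6)
S=lambda x,y:uc(x,y,200,170,6); Q=lambda x,y:uc(x,y,300,250,5)
print("collar top",onz("top",T(569,336),.085),onz("side",S(363,300),.085))
print("handle top",onz("top",T(571,318),.140),onz("side",S(360,193),.140),tri(T(571,318),S(360,193)))
c=[onz("top",T(*p),.08) for p in((72,332),(665,207),(710,413),(110,542))]
print("block",c,np.mean(c,0)); 
e=c[1]-c[0]; print("yaw of long",np.degrees(np.arctan2(e[1],e[0])),np.linalg.norm(e),np.linalg.norm(c[2]-c[1]))
print("hole",onz("top",J(265,404),.035),onz("side",Q(223,373),.035),tri(J(265,404),Q(223,373)))
print("FL",onz("top",J(78,487),.035),onz("side",Q(52,283),.035))
print("FR",onz("top",J(417,545),.035),onz("side",Q(207,545),.035))
print("lid FL",tri(J(185,330),Q(178,62)))
print("lid FR",tri(J(568,365),Q(380,290)))
print("spool etc",onz("top",(326,247),.03),"jar",onz("top",(333,198),.055),"green",onz("top",(291,267),.11))
E
python3 a.py
```

```text
collar top [0.5393 0.1138 0.085 ] [0.5401 0.1113 0.085 ]
handle top [0.54   0.1132 0.14  ] [0.5403 0.1117 0.14  ] (array([0.5405, 0.113 , 0.139 ]), np.float64(0.0009456579889654228))
block [array([0.5399, 0.2765, 0.08  ]), array([0.5823, 0.0827, 0.08  ]), array([0.5149, 0.0679, 0.08  ]), array([0.4715, 0.2625, 0.08  ])] [0.5272 0.1724 0.08  ]
yaw of long -77.67380788687274 0.1983615684798286 0.06897464034675287
hole [ 0.5472 -0.2171  0.035 ] [ 0.5462 -0.2193  0.035 ] (array([ 0.5475, -0.2179,  0.0325]), np.float64(0.00012892030021797996))
FL [ 0.5137 -0.1408  0.035 ] [ 0.5135 -0.1436  0.035 ]
FR [ 0.4911 -0.2775  0.035 ] [ 0.49   -0.2805  0.035 ]
lid FL (array([ 0.5632, -0.1523,  0.1491]), np.float64(0.00020954136995240066))
lid FR (array([ 0.5502, -0.2886,  0.1558]), np.float64(0.001215975268310207))
spool etc [0.4744 0.0179 0.03  ] jar [0.5888 0.0034 0.055 ] green [0.4286 0.1019 0.11  ]
```

```bash
cat >> h.py <<'E'
np.set_printoptions(precision=4,suppress=True)
def down(yaw):  # tool z down, tool y along world yaw dir (deg)
    a=np.radians(yaw); y=np.array([np.cos(a),np.sin(a),0]); z=np.array([0,0,-1.]); return np.c_[np.cross(y,z),y,z]
def rel(pos,Rt,s=None):
    s=s or telemetry.state(); R0=R.from_rotvec(s['orientation']).as_matrix()
    return np.r_[np.degrees(R.from_matrix(R0.T@Rt).as_rotvec()),100*R0.T@(np.array(pos)-s['tcp_pos'])]
HOLE=np.array([.547,-.2178]); JX=np.array([np.cos(np.radians(-9.5)),np.sin(np.radians(-9.5))]); HG=HOLE+.115*JX
E
python3 - <<'E'
from h import *
s=telemetry.state(); print(R.from_rotvec(s['orientation']).as_matrix())
print("orange",onz("top",uc(450,75,205,170,7),.055))
for y in(80.5,-99.5): print(y,rel([.570,-.2217,.20],down(y)))
yb=80.5
for th in np.linspace(.75,0,7):
    c=.157+.003*(1-th/.75)
    d=c*np.cos(th)-.018*np.sin(th)-.011; z=.035+c*np.sin(th)+.018*np.cos(th)
    p=np.r_[HG-d*JX,z]; print(round(th,3),p)
E
```

```text
[[ 0.9699  0.2434 -0.0005]
 [ 0.2434 -0.9699  0.0016]
 [-0.0001 -0.0017 -1.    ]]
orange [0.6301 0.1545 0.055 ]
80.5 [  -0.0365   -0.1329 -156.4125   49.8942  -29.5614    3.084 ]
-99.5 [ -0.096    0.0264  23.5874  49.8942 -29.5614   3.084 ]
0.75 [ 0.5701 -0.2217  0.1552]
0.625 [ 0.5557 -0.2193  0.1418]
0.5 [ 0.543  -0.2171  0.1265]
0.375 [ 0.5323 -0.2153  0.1098]
0.25 [ 0.5237 -0.2139  0.0918]
0.125 [ 0.5174 -0.2128  0.0727]
0.0 [ 0.5135 -0.2122  0.053 ]
```

Call:
drive_tool --motion "0 0 12 25 -14.8 1.5 -1; 0 0 23.6 49.9 -29.6 2.1 -1; 0 0 23.6 49.9 -29.6 2.1 -1; 0 0 23.6 49.9 -29.6 2.1 -1; 0 0 23.6 49.9 -29.6 2.1 -1; 0 0 23.6 49.9 -29.6 2.1 -1; 0 0 23.6 49.9 -29.6 2.1 -1; 0 0 23.6 49.9 -29.6 2.1 -1; 0 0 23.6 49.9 -29.6 2.1 -1; 0 0 23.6 49.9 -29.6 2.1 -1" --force 60

```text
t: 1.35
tcp_pos: [0.5727, -0.2159, 0.2091]
orientation: [-3.127, 0.249, 0.001]
ft_force: [-0.8, 0.5, 0.5]
opening: 0.001
```

```bash
python3 - <<'E'
from h import *
look("side","s1",(280,150,440,370),3.5); 
s=telemetry.state(); print(s['tcp_pos'],s['joints'])
for th in [.75,.625,.5,.375,.25,.125,0]:
    c=.157+.003*(1-th/.75)
    d=c*np.cos(th)-.018*np.sin(th)-.011; z=.035+c*np.sin(th)+.018*np.cos(th)
    p=np.r_[HG-d*JX,z]; print(round(th,3),p,rel(p,down(-99.5),s))
E
```

```text
[ 0.5733 -0.2153  0.209 ] [ 0.4191  0.3524 -0.1635  1.6529  0.0564  1.142  -1.4869]
0.75 [ 0.5701 -0.2217  0.1552] [-0.2862  0.0171  0.4403 -0.222   0.7042  5.3818]
0.625 [ 0.5557 -0.2193  0.1418] [-0.2862  0.0171  0.4403 -1.6805  0.6997  6.726 ]
0.5 [ 0.543  -0.2171  0.1265] [-0.2862  0.0171  0.4403 -2.9633  0.6974  8.2469]
0.375 [ 0.5323 -0.2153  0.1098] [-0.2862  0.0171  0.4403 -4.0493  0.6974  9.9214]
0.25 [ 0.5237 -0.2139  0.0918] [-0.2862  0.0171  0.4403 -4.9199  0.6998 11.7242]
0.125 [ 0.5174 -0.2128  0.0727] [-0.2862  0.0171  0.4403 -5.5601  0.7043 13.6277]
0 [ 0.5135 -0.2122  0.053 ] [-0.2862  0.0171  0.4403 -5.9584  0.7111 15.6023]
```

View pics/s1.png

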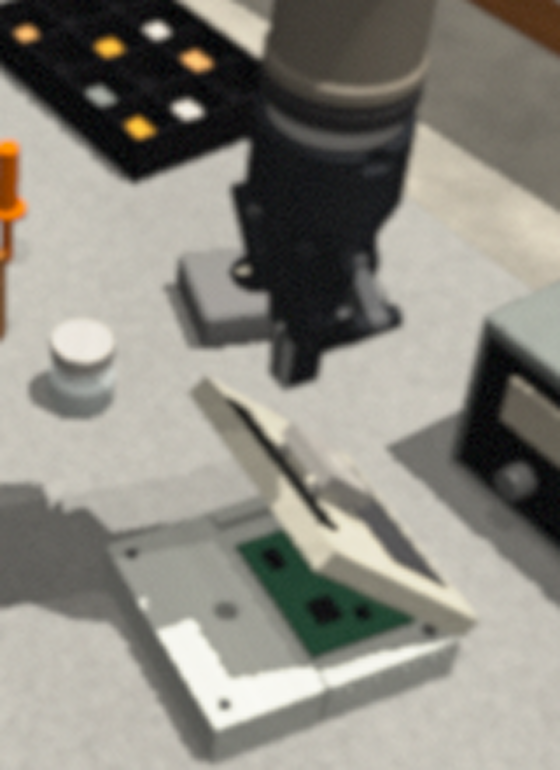

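The shut fingers hang over the lid's free edge, clear of the clamp plate. Now the arc.

Call:
drive_tool --motion "0 0 0 -0.2 0.7 3 -1; 0 0 0 -0.2 0.7 4.5 -1; 0 0 0 -0.2 0.7 5.3 -1; 0 0 0 -0.9 0.7 6.1 -1; 0 0 0 -1.7 0.7 6.8 -1; 0 0 0 -2.4 0.7 7.5 -1; 0 0 0 -3.0 0.7 8.3 -1; 0 0 0 -3.6 0.7 9.1 -1; 0 0 0 -4.05 0.7 9.9 -1; 0 0 0 -4.5 0.7 10.8 -1"

```text
t: 2.65
tcp_pos: [0.5276, -0.2145, 0.1004]
orientation: [-3.127, 0.248, -0.0]
ft_force: [0.4, -0.6, -0.6]
opening: 0.001
```

```bash
python3 - <<'E'
from h import *
look("side","s2",(280,200,440,370),4); 
s=telemetry.state(); print(s['tcp_pos'],s['ft_force'])
for th in [.25,.125,0]:
    c=.157+.003*(1-th/.75)
    d=c*np.cos(th)-.018*np.sin(th)-.011; z=.035+c*np.sin(th)+.018*np.cos(th)
    p=np.r_[HG-d*JX,z]; print(round(th,3),p,rel(p,down(-99.5),s))
E
```

```text
[ 0.526 -0.214  0.099] [-1.5008  0.6623 -1.8951]
0.25 [ 0.5237 -0.2139  0.0918] [-0.3214  0.2048  0.4416 -0.2277  0.0284  0.727 ]
0.125 [ 0.5174 -0.2128  0.0727] [-0.3214  0.2048  0.4416 -0.8616  0.0342  2.6325]
0 [ 0.5135 -0.2122  0.053 ] [-0.3214  0.2048  0.4416 -1.2535  0.0422  4.6084]
```

View pics/s2.png

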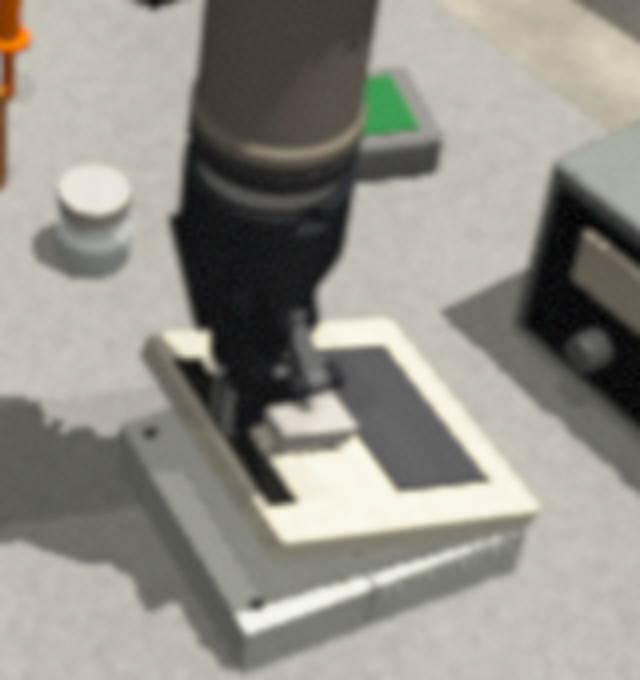

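The lid follows the fingertips on the rubber strip, with about 0.3 rad left.

Call:
drive_tool --motion "0 0 0 -0.25 0 0.8 -1; 0 0 0 -0.6 0 1.7 -1; 0 0 0 -0.9 0 2.6 -1; 0 0 0 -1.1 0 3.6 -1; 0 0 0 -1.25 0 4.4 -1; 0 0 0 -1.25 0 4.8 -1; 0 0 0 -1.25 0 4.9 -1; 0 0 0 -1.25 0 4.9 -1"

```text
t: 3.7
tcp_pos: [0.513, -0.2117, 0.0528]
orientation: [-3.126, 0.248, 0.008]
ft_force: [-8.5, 1.9, 22.5]
opening: -0.001
```

Call:
drive_tool --motion "0 0 0 0 0 0.3 -1; 0 0 0 0 0 -2 -1; 0 0 0 0 0 -6 -1; 0 0 0 0 0 -11 -1; 0 0 0 0 0 -12 0; 0 0 0 0 0 -12 0; 0 0 0 0 0 -12 0"

```text
t: 4.58
tcp_pos: [0.5124, -0.2121, 0.1711]
orientation: [-3.125, 0.248, 0.013]
ft_force: [0.4, 0.5, -0.6]
opening: 0.503
```

```bash
python3 - <<'E'
from h import *
s=telemetry.state(); print(s['t'],s['tcp_pos'],s['ft_force'],s['opening'])
for y in (12.3,-167.7):
  for z in(.21,): print(y,rel([.540,.1132,z],down(y),s), s['joints'])
E
```

```text
4.575 [ 0.5124 -0.2121  0.1711] [ 0.4022  0.5341 -0.6188] 0.5032810548705043
12.3 [  -0.7081   -0.0007 -111.3773   -2.4394  -32.5765   -3.6768] [ 0.4527  0.2926 -0.1625  1.8262  0.0488  1.0363 -1.4576]
-167.7 [ -0.0006   0.6393  68.6209  -2.4394 -32.5765  -3.6768] [ 0.4527  0.2926 -0.1625  1.8262  0.0488  1.0363 -1.4576]
```

Call:
drive_tool --motion "0 0 -10 0 0 -3.7 0; 0 0 -20 -1 -6 -3.7 0; 0 0 -30 -2.4 -12 -3.7 0; 0 0 -40 -2.4 -18 -3.7 0; 0 0 -50 -2.4 -24 -3.7 0; 0 0 -60 -2.4 -29 -3.7 0; 0 0 -70 -2.4 -32.6 -3.7 0; 0 0 -80 -2.4 -32.6 -3.7 0; 0 0 -90 -2.4 -32.6 -3.7 0; 0 0 -100 -2.4 -32.6 -3.7 0"

```text
t: 5.82
tcp_pos: [0.5394, 0.1133, 0.2083]
orientation: [-2.187, -2.237, 0.004]
ft_force: [-0.6, -0.1, 0.2]
opening: 0.498
```

```bash
python3 - <<'E'
from h import *
s=telemetry.state(); print(s['t'],s['tcp_pos'],s['ft_force'],s['opening'],s['joints'])
print(rel([.540,.1132,.17],down(12.3),s))
look("top","t3",(380,150,480,250),6)
look("side","s3",(300,230,420,370),4)
E
```

```text
5.825 [0.5394 0.1133 0.2083] [-0.6239 -0.1097  0.211 ] 0.49844491440946986 [ 0.2252  0.2916 -0.6086  1.7829  0.1709  1.1309 -0.4157]
[ -0.59    -0.4809 -11.0214  -0.0374   0.0997   3.824 ]
```

View pics/t3.png

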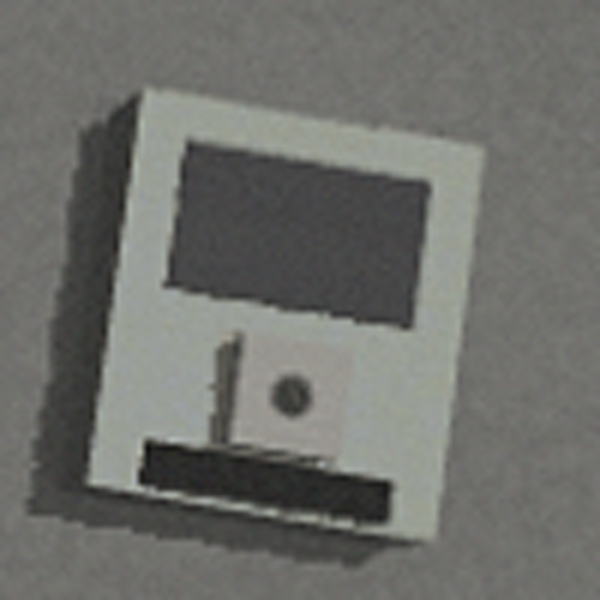

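View pics/s3.png

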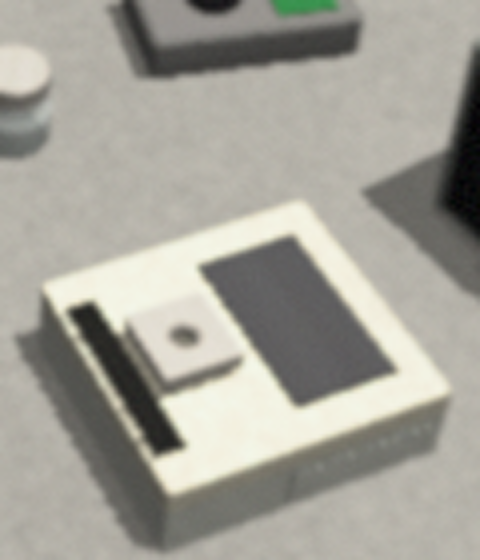

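The lid lies flat on the base with no gap in either view. The clamp hole is at crop (292,396) in the top picture and (186,336) in the side picture. The pin is the steel one at top (286,217): it has the wide flat collar and straight steel handle. The others are screwdrivers at (258,222) and (233,228), and look-alikes in green at (291,269) and orange at (267,180). Descending on the pin.

Call:
drive_tool --motion "-0.6 -0.5 -11 0 0.1 2 0; -0.6 -0.5 -11 0 0.1 4 0; -0.6 -0.5 -11 0 0.1 4 0"

```text
t: 6.3
tcp_pos: [0.5383, 0.1128, 0.1661]
orientation: [-1.98, -2.435, 0.006]
ft_force: [0.5, 0.1, 0.6]
opening: 0.501
```

```bash
python3 - <<'E'
from h import *
s=telemetry.state(); print(s['t'],s['tcp_pos'],s['ft_force'],s['opening'],s['joints'])
print(rel([.540,.1132,.100],down(12.3),s))
print("clamp",onz("top",uc(292,396,380,150,6),.068),onz("side",uc(186,336,300,230,4),.068),tri(uc(292,396,380,150,6),uc(186,336,300,230,4)))
look("side","s4",(200,130,310,260),5)
look("top","t4",(205,150,345,270),5)
E
```

```text
6.3 [0.5383 0.1128 0.1661] [0.5234 0.1133 0.5665] 0.5005145459657365 [ 0.2306  0.3349 -0.6278  1.8358  0.2238  1.0471 -0.279 ]
[-0.2731 -0.0058 -0.5206  0.0022  0.205   6.613 ]
clamp [ 0.5474 -0.2172  0.068 ] [ 0.5474 -0.2193  0.068 ] (array([ 0.548 , -0.2181,  0.0661]), np.float64(0.0009647597123557724))
```

View pics/s4.png

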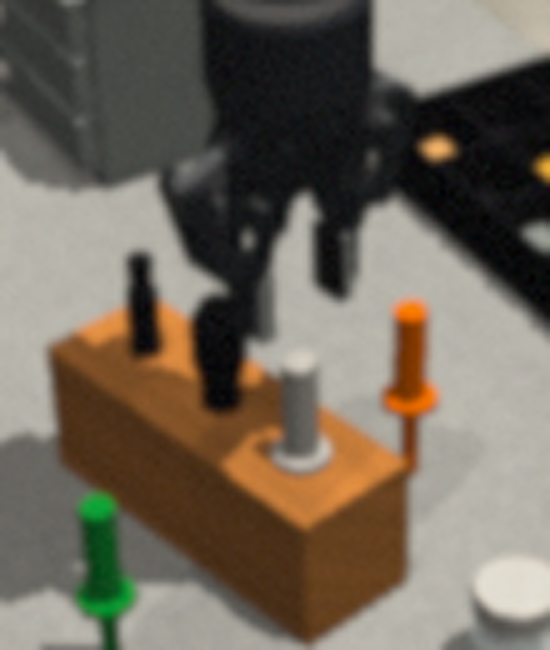

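View pics/t4.png

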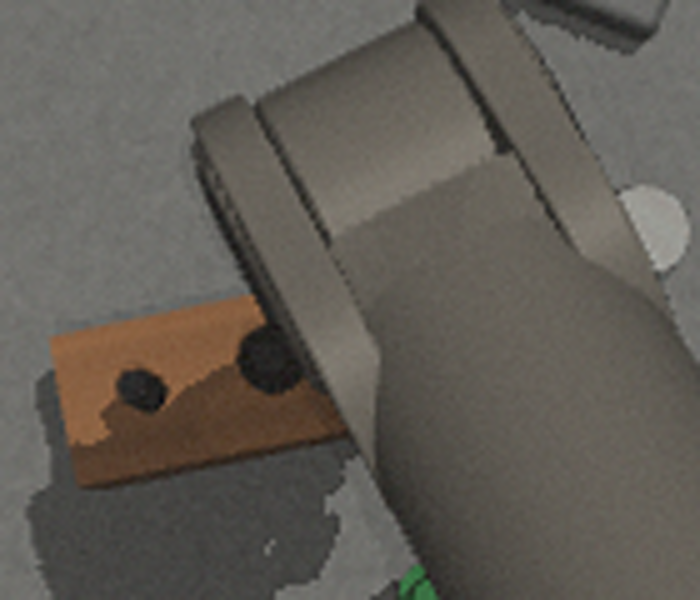

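Call:
drive_tool --motion "-0.3 0 -0.5 0 0.2 2.5 0; -0.3 0 -0.5 0 0.2 5 0; -0.3 0 -0.5 0 0.2 6.6 0; -0.3 0 -0.5 0 0.2 6.6 0; -0.3 0 -0.5 0 0.2 6.6 0" --force 60

```text
t: 7.02
tcp_pos: [0.5428, 0.1143, 0.1033]
orientation: [1.968, 2.444, 0.008]
ft_force: [-0.2, -1.1, -0.1]
opening: 0.498
```

```bash
python3 - <<'E'
from h import *
s=telemetry.state(); print(s['t'],s['tcp_pos'],s['ft_force'],s['opening'])
print(rel([.540,.1132,.100],down(12.3),s))
look("side","s5",(200,130,310,260),5)
E
```

```text
7.025 [0.5428 0.1143 0.1033] [-0.1827 -1.0692 -0.124 ] 0.49780590603067204
[ 0.3948 -0.0037  0.0121 -0.0429 -0.3021  0.3329]
```

View pics/s5.png

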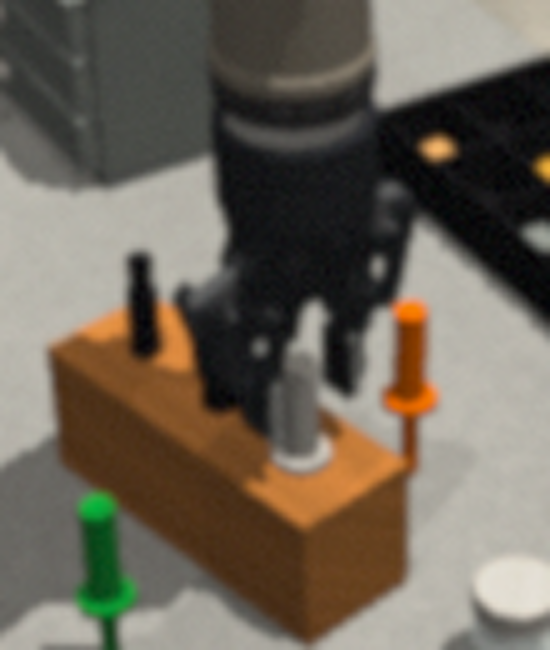

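Call:
drive_tool --motion "0.3 0 0 0 -0.3 0.2 0; 0.3 0 0 0 -0.3 0.2 0; 0.3 0 0 0 -0.3 0.2 -1; 0.3 0 0 0 -0.3 0.2 -1; 0.3 0 0 0 -0.3 0.2 -1; 0.3 0 0 0 -0.3 0.2 -1; 0.3 0 0 0 -0.3 0.2 -1" --force 80

```text
t: 7.95
tcp_pos: [0.5402, 0.1137, 0.1017]
orientation: [1.969, 2.446, 0.003]
ft_force: [-1.2, -0.4, 3.8]
opening: 0.191
```

```bash
python3 - <<'E'
from h import *
s=telemetry.state(); print(s['t'],s['tcp_pos'],s['ft_force'],s['ft_torque'],s['opening'])
print(rel([s['tcp_pos'][0],s['tcp_pos'][1],.20],down(12.3),s))
look("side","s6",(200,130,310,260),5)
E
```

```text
7.95 [0.5402 0.1137 0.1017] [-1.2138 -0.3643  3.7928] [0.0207 0.1432 0.031 ] 0.1905863188609713
[ 0.1336  0.0041  0.0137 -0.0007  0.0229 -9.8313]
```

View pics/s6.png

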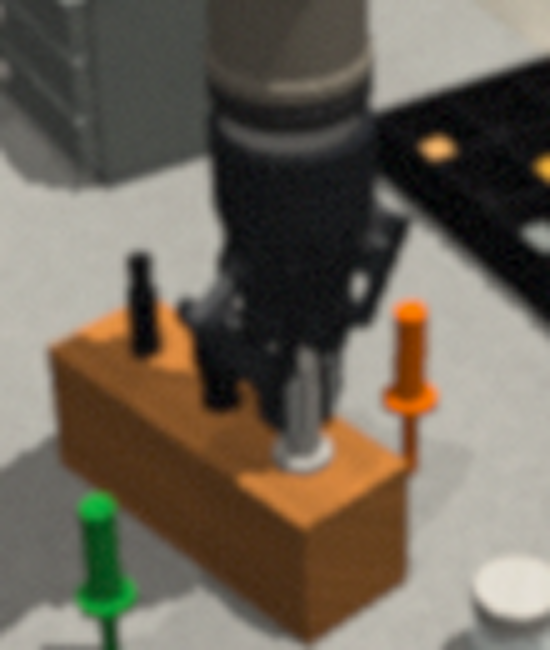

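Gripped, with an opening of about 17 mm for the 18 mm handle. Lifting straight up.

Call:
drive_tool --motion "0.1 0 0 0 0 -1 -1; 0.1 0 0 0 0 -3 -1; 0.1 0 0 0 0 -6 -1; 0.1 0 0 0 0 -9 -1; 0.1 0 0 0 0 -11 -1; 0.1 0 0 0 0 -11 -1; 0.1 0 0 0 0 -11 -1"

```text
t: 8.88
tcp_pos: [0.5392, 0.1133, 0.2107]
orientation: [-1.97, -2.446, 0.002]
ft_force: [-0.1, -0.1, -1.8]
opening: 0.192
```

```bash
python3 - <<'E'
from h import *
s=telemetry.state(); print(s['t'],s['tcp_pos'],s['ft_force'],s['opening'],s['joints'])
look("side","s7",(200,90,310,220),5)
p=s['tcp_pos']
for y in(12.3,-20,-60): print(y,rel([.5475,-.2176,.21],down(y),s))
E
```

```text
8.875 [0.5392 0.1133 0.2107] [-0.0572 -0.1332 -1.7567] 0.19211856594470417 [ 0.2489  0.2888 -0.6432  1.7862  0.1899  1.1302 -0.2412]
12.3 [ -0.0685   0.0074   0.0111 -32.5052  -6.2445   0.0817]
-20 [ -0.0646   0.0265  32.3111 -32.5052  -6.2445   0.0817]
-60 [ -0.0545   0.0496  72.3111 -32.5052  -6.2445   0.0817]
```

View pics/s7.png

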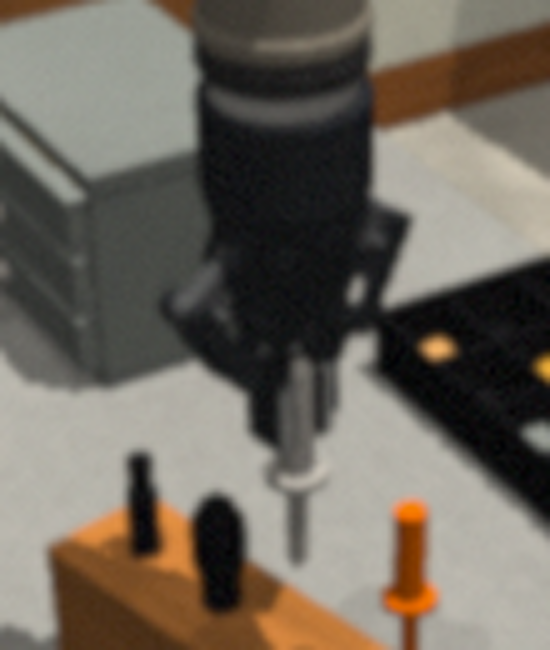

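The pin hangs clear of the block, upright, with its tip at crop (298,562). Carrying it over to the jig at that height.

Call:
drive_tool --motion "0 0 0 -5 -1 0.1 -1; 0 0 0 -10 -2 0.1 -1; 0 0 0 -15 -3 0.1 -1; 0 0 0 -20 -4 0.1 -1; 0 0 0 -25 -5 0.1 -1; 0 0 0 -29 -5.7 0.1 -1; 0 0 0 -31.5 -6.1 0.1 -1; 0 0 0 -32.5 -6.25 0.1 -1; 0 0 0 -32.5 -6.25 0.1 -1; 0 0 0 -32.5 -6.25 0.1 -1"

```text
t: 10.18
tcp_pos: [0.5475, -0.2156, 0.2093]
orientation: [-1.966, -2.448, 0.001]
ft_force: [-0.6, 0.3, -1.2]
opening: 0.188
```

```bash
python3 - <<'E'
from h import *
s=telemetry.state(); print(s['t'],s['tcp_pos'],s['ft_force'],s['opening'],s['joints'])
print(rel([.5475,-.2176,.16],down(12.3),s))
look("side","s8",(290,190,430,370),4)
E
```

```text
10.175 [ 0.5475 -0.2156  0.2093] [-0.5626  0.2506 -1.2268] 0.18769762091338135 [ 0.6829  0.3368 -0.4787  1.7033  0.1677  1.1446  0.3746]
[-0.1098 -0.0667  0.1554 -0.2057 -0.0305  4.9323]
```

View pics/s8.png

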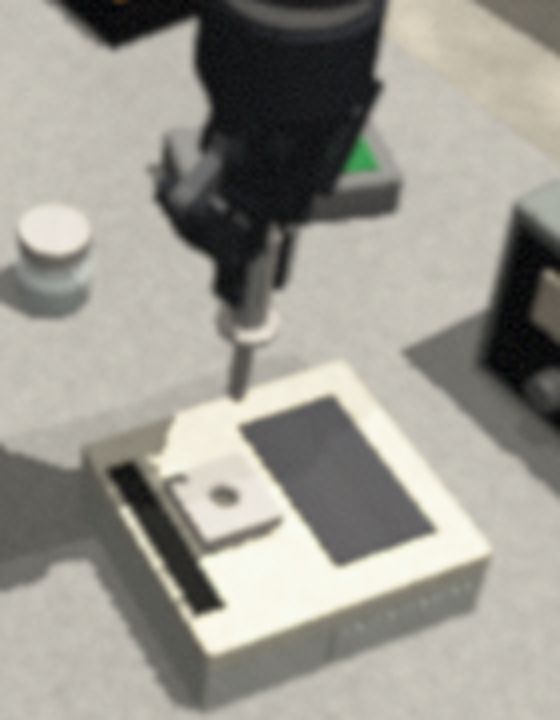

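Call:
drive_tool --motion "0 0 0 -0.2 0 2.5 -1; 0 0 0 -0.2 0 5 -1; 0 0 0 -0.2 0 5.8 -1; 0 0 0 -0.2 0 5.8 -1; 0 0 0 -0.2 0 5.8 -1; 0 0 0 -0.2 0 5.8 -1"

```text
t: 10.98
tcp_pos: [0.5485, -0.2177, 0.1525]
orientation: [1.967, 2.449, -0.001]
ft_force: [-0.4, 0.0, -1.3]
opening: 0.189
```

```bash
python3 - <<'E'
from h import *
s=telemetry.state(); print(s['t'],s['tcp_pos'],s['ft_force'],s['opening'])
print(rel([.5475,-.2176,.15],down(12.3),s))
look("side","s9",(310,250,390,350),7)
look("top","t9",(380,130,500,250),5)
p=s['tcp_pos']
for q in ([p[0],p[1],p[2]-.0217],[p[0],p[1],p[2]-.0717],[.5475,-.218,.068]):
    u=proj("side",q)[0]; print(q,u,(u-[310,250]+.5)*7-.5)
E
```

```text
10.975 [ 0.5485 -0.2177  0.1525] [-0.3815  0.0179 -1.2988] 0.1892304507770615
[-0.012   0.0153  0.1633  0.0323 -0.0997  0.2509]
[np.float64(0.5485434916930635), np.float64(-0.21769976944088162), np.float64(0.13080884768242368)] [349.0488 291.8746] [276.3416 296.1224]
[np.float64(0.5485434916930635), np.float64(-0.21769976944088162), np.float64(0.08080884768242368)] [346.6603 308.6961] [259.6223 413.8727]
[0.5475, -0.218, 0.068] [345.7592 313.1442] [253.3147 445.0097]
```

View pics/s9.png

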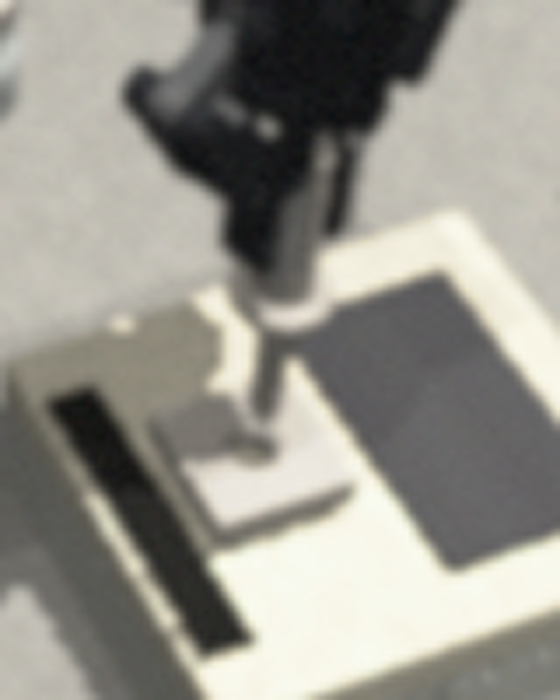

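View pics/t9.png

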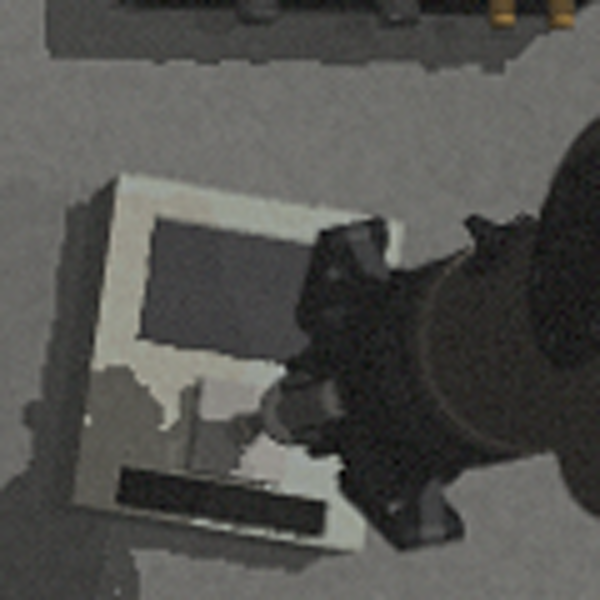

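```bash
python3 - <<'E'
from h import *
s=telemetry.state();p=s['tcp_pos']
Rt=R.from_rotvec(s['orientation']).as_matrix(); print(Rt[:,2])
for n,f,(x0,y0,x1,y1) in(("side","s9",(325,270,375,325)),("top","t9",(415,195,455,235))):
    im=cv2.imread(f"pics/{f}_full.png")[y0:y1,x0:x1]; k=10 if n=="side" else 14
    im=cv2.resize(im,None,fx=k,fy=k,interpolation=cv2.INTER_CUBIC); im=cv2.convertScaleAbs(im,alpha=1.5 if n=="top" else 1)
    raw=im.copy()
    def ell(q,r,c):
        a=np.linspace(0,2*np.pi,40); P=np.c_[q[0]+r*np.cos(a),q[1]+r*np.sin(a),np.full(40,q[2])]
        u=(proj(n,P)-[x0,y0]+.5)*k-.5; cv2.polylines(im,[u.astype(int)],True,c,1)
    z=p[2]-.0217
    ell([p[0],p[1],z],.015,(0,0,255)); ell([p[0],p[1],z+.005],.015,(0,0,255)); ell([p[0],p[1],z-.05],.004,(0,0,255)); ell([p[0],p[1],z-.04],.005,(0,0,255))
    ell([.5475,-.218,.068],.007,(0,255,0))
    cv2.imwrite(f"pics/ov_{n}.png",np.hstack([raw,im])[:, :1200] if n=="side" else im)
E
```

```text
[-0.0008 -0.0001 -1.    ]
```

```bash
python3 -c "
import cv2
a=cv2.imread('pics/ov_side.png');print(a.shape);cv2.imwrite('pics/ov_side2.png',cv2.resize(a,(800,int(a.shape[0]*800/a.shape[1]))))"
```

```text
(550, 1000, 3)
```

View pics/ov_side2.png

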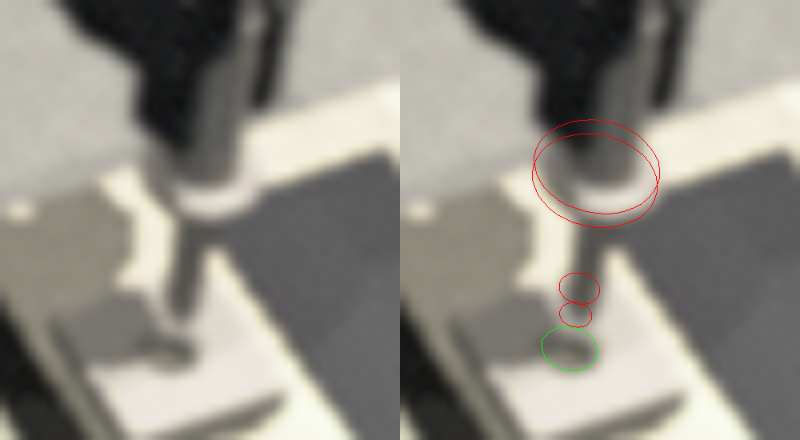

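View pics/ov_top.png

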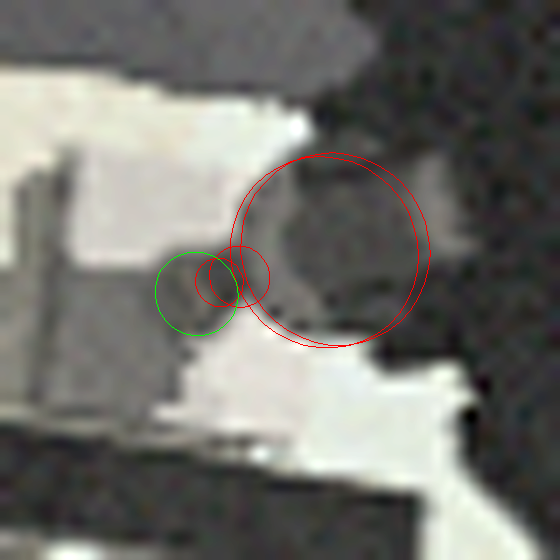

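Call:
drive_tool --motion "0 0 0.2 0 -0.1 0.3 -1; 0 0 0.2 0 -0.1 0.5 -1; 0 0 0.2 0 -0.1 0.6 -1; 0 0 0.2 0 -0.1 0.6 -1" --force 110

```text
t: 11.58
tcp_pos: [0.5472, -0.2179, 0.146]
orientation: [-1.971, -2.445, 0.001]
ft_force: [-0.2, 0.1, -0.9]
opening: 0.187
```

```bash
python3 - <<'E'
from h import *
s=telemetry.state(); print(s['t'],s['tcp_pos'],s['ft_force'],s['opening'])
print(rel([.5475,-.2173,.115],down(12.3),s))
look("side","s10",(325,260,375,325),9)
E
```

```text
11.575 [ 0.5472 -0.2179  0.146 ] [-0.1625  0.0863 -0.8534] 0.18699704060613995
[-0.0577 -0.0134 -0.0342  0.0493  0.0466  3.0994]
```

View pics/s10.png

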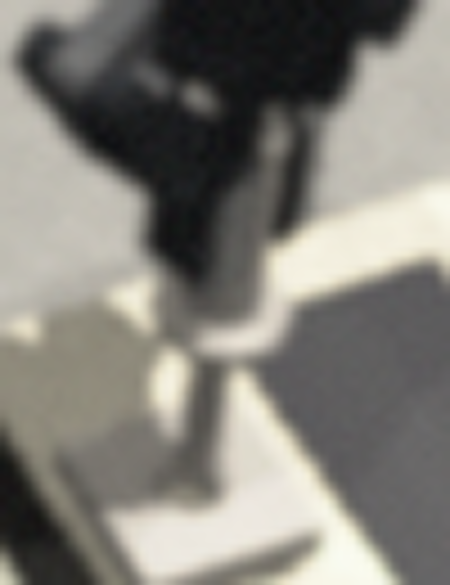

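```bash
python3 - <<'E'
from h import *
a=cv2.imread("pics/s3_full.png");b=cv2.imread("pics/s10_full.png")
x0,y0,x1,y1=332,290,360,325
f=lambda im:cv2.resize(im[y0:y1,x0:x1],None,fx=14,fy=14,interpolation=cv2.INTER_LANCZOS4)
A,B=f(a),f(b); C=B.copy()
def pt(im,q,c):
    u=(proj("side",q)[0]-[x0,y0]+.5)*14-.5; cv2.circle(im,tuple(int(v) for v in u),3,c,-1)
for z in(.0743,.084,.094,.104,.114): pt(C,[.5472,-.2179,z],(0,0,255))
for im in(A,C):
    an=np.linspace(0,2*np.pi,40);P=np.c_[.548+.007*np.cos(an),-.2181+.007*np.sin(an),np.full(40,.068)]
    cv2.polylines(im,[((proj("side",P)-[x0,y0]+.5)*14-.5).astype(int)],True,(0,255,0),1)
o=np.hstack([A,C]);print(o.shape);cv2.imwrite("pics/cmp10.png",o)
E
```

```text
(490, 784, 3)
```

View pics/cmp10.png

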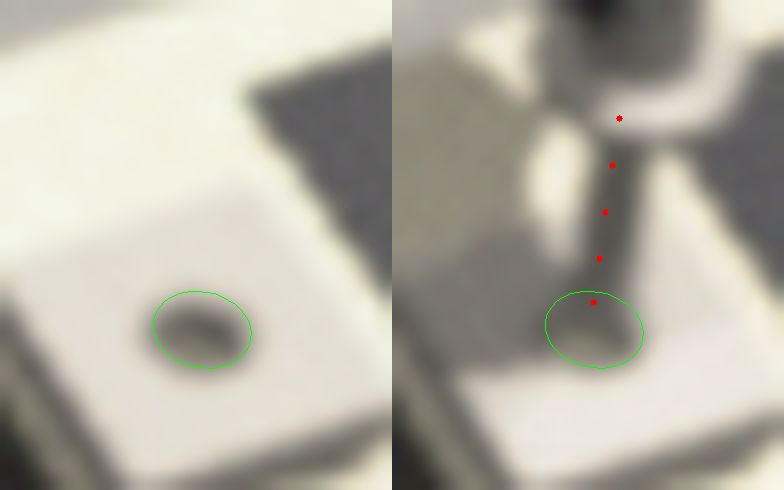

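```bash
python3 - <<'E'
from h import *
def mk(f,box,k,tcp,zs):
    x0,y0,x1,y1=box; im=cv2.imread(f"pics/{f}_full.png")[y0:y1,x0:x1]
    im=cv2.resize(im,None,fx=k,fy=k,interpolation=cv2.INTER_LANCZOS4)
    for z in zs:
        u=(proj("side",[tcp[0],tcp[1],tcp[2]+z])[0]-[x0,y0]+.5)*k-.5; cv2.circle(im,tuple(int(v) for v in u),2,(0,0,255),-1)
    return im
A=mk("s7",(240,165,280,210),9,(.5392,.1133,.2107),[-.0217,-.03,-.04,-.05,-.06,-.0717])
B=mk("s8",(335,245,375,290),9,(.5475,-.2156,.2093),[-.0217,-.03,-.04,-.05,-.06,-.0717])
cv2.imwrite("pics/cmp7.png",np.hstack([A,B]))
E
```

```text
(no output)
```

View pics/cmp7.png

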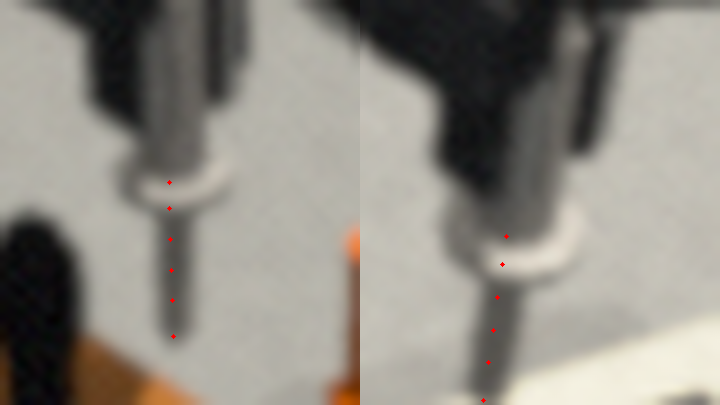

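```bash
python3 - <<'E'
from h import *
g=cv2.cvtColor(cv2.imread("pics/s10_full.png"),cv2.COLOR_BGR2GRAY)
for y in range(300,313): print(y,g[y,366-28:366-8] if 0 else g[y,338:356])
for z in(.0743,.079,.084,.089,.094): print(z,proj("side",[.5472,-.2179,z])[0])
h=cv2.cvtColor(cv2.imread("pics/s3_full.png"),cv2.COLOR_BGR2GRAY)
for y in range(307,320): print(y,h[y,338:356])
E
```

```text
300 [138 137 138 150 187 224 227 194 139 101  99 111 136 150 133 112  97  94]
301 [136 137 140 165 215 234 232 202 141  95  85 105 149 187 172 130  97  92]
302 [138 137 139 174 223 238 232 195 128  91  85 115 175 219 213 161 106  93]
303 [139 137 142 174 223 237 228 178 117  84  87 122 184 227 228 191 133 100]
304 [140 138 141 168 214 230 218 168 106  85  87 125 186 226 234 223 180 128]
305 [136 134 139 156 185 211 201 150  99  84  90 133 187 223 234 235 217 156]
306 [131 127 128 134 160 190 182 138  93  84  94 140 193 220 229 235 228 189]
307 [120 119 119 122 144 174 170 130  91  84  99 146 195 217 223 230 232 222]
308 [119 116 118 119 128 147 146 119  90  88 108 152 197 217 220 224 233 232]
309 [117 117 119 119 119 123 116  98  86  91 116 162 199 216 219 220 228 234]
310 [118 118 118 117 116 112 100  88  88  96 123 168 205 217 219 219 223 229]
311 [119 118 117 115 113 105  97  89  89  98 127 167 202 216 219 219 218 225]
312 [120 117 116 113 103 100  95  93  93  98 123 163 198 215 218 219 221 223]
0.0743 [345.896 311.148]
0.079 [346.1105 309.6269]
0.084 [346.3401 307.9983]
0.089 [34
[... 354 characters left out ...]
11 [222 221 220 219 208 191 174 164 168 178 193 207 219 221 222 223 224 227]
312 [223 222 221 213 186 153 130 117 119 131 151 181 208 221 221 222 223 223]
313 [223 223 221 206 170 130 111 102  96  96 119 159 197 217 221 223 221 222]
314 [222 224 221 207 175 140 120 117 110 102 111 152 194 217 222 221 222 222]
315 [222 223 223 216 196 170 148 135 129 128 132 167 203 220 224 223 221 222]
316 [222 223 223 222 217 203 182 168 162 166 178 196 216 222 224 224 223 223]
317 [220 222 223 223 223 220 212 207 203 206 213 220 222 223 223 223 224 222]
318 [209 221 222 223 223 222 222 221 221 222 224 224 224 224 225 224 224 223]
319 [189 218 222 222 223 223 223 222 223 223 223 224 224 224 224 222 217 213]
```

```bash
python3 - <<'E'
from h import *
s=telemetry.state(); print(s['t'],s['tcp_pos'])
print(rel([.5470,-.2173,.128],down(12.3),s))
E
```

```text
11.625 [ 0.5472 -0.2179  0.1461]
[-0.0524 -0.0097 -0.038   0.0641 -0.0086  1.8073]
```

Call:
drive_tool --motion "0 0 0 0.06 0 0.3 -1; 0 0 0 0.06 0 0.7 -1; 0 0 0 0.06 0 1.2 -1; 0 0 0 0.06 0 1.7 -1; 0 0 0 0.06 0 1.7 -1; 0 0 0 0.06 0 1.7 -1"

```text
t: 12.38
tcp_pos: [0.5472, -0.2173, 0.1291]
orientation: [-1.971, -2.446, 0.001]
ft_force: [-0.3, 0.4, -0.2]
opening: 0.187
```

```bash
python3 - <<'E'
from h import *
s=telemetry.state(); print(s['t'],s['tcp_pos'],s['ft_force'],s['ft_torque'],s['opening'])
print(rel([.5470,-.2173,.11],down(12.3),s))
look("side","s11",(325,260,375,325),9)
E
```

```text
12.375 [ 0.5472 -0.2173  0.1291] [-0.2954  0.4092 -0.204 ] [ 0.0402 -0.0223  0.0677] 0.18704789376608527
[-0.0438 -0.0077 -0.0354  0.0048 -0.0168  1.9111]
```

View pics/s11.png

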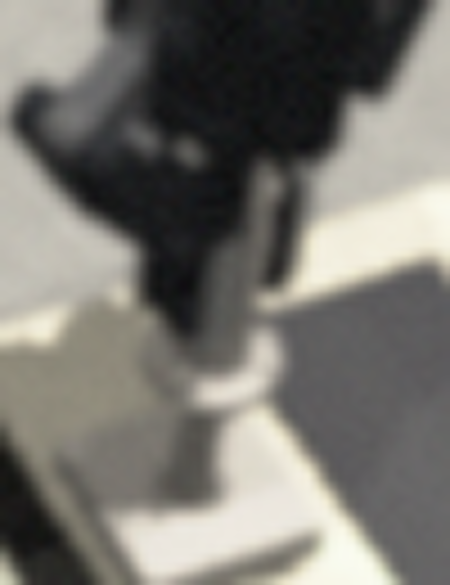

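The tip is 10 mm inside the clamp plate and no side force shows. Going on down towards the base hole.

Call:
drive_tool --motion "0 0 0 0 0 0.5 -1; 0 0 0 0 0 1 -1; 0 0 0 0 0 1.5 -1; 0 0 0 0 0 2 -1; 0 0 0 0 0 2.5 -1; 0 0 0 0 0 2.8 -1; 0 0 0 0 0 2.8 -1; 0 0 0 0 0 2.8 -1"

```text
t: 13.42
tcp_pos: [0.5474, -0.2174, 0.1014]
orientation: [-1.972, -2.446, 0.0]
ft_force: [0.0, -0.0, -0.8]
opening: 0.184
```

```bash
python3 - <<'E'
from h import *
s=telemetry.state(); print(s['t'],s['tcp_pos'],s['ft_force'],s['ft_torque'],s['opening'])
print(rel([.5470,-.2173,.0837],down(12.3),s))
look("side","s12",(325,260,375,325),9)
E
```

```text
13.425 [ 0.5474 -0.2174  0.1014] [ 0.0043 -0.0416 -0.7797] [ 0.0339 -0.0055  0.0234] 0.18378673543869603
[-0.0141  0.0108 -0.0398  0.0178 -0.0394  1.7705]
```

View pics/s12.png

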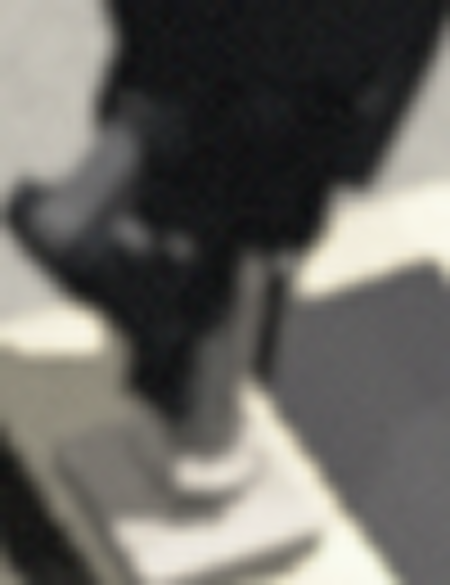

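The tip is now in the base, 5 mm below its top face, with no force. Pressing on to the collar.

Call:
drive_tool --motion "0 0 0 0 0 0.5 -1; 0 0 0 0 0 0.9 -1; 0 0 0 0 0 1.2 -1; 0 0 0 0 0 1.4 -1; 0 0 0 0 0 1.6 -1; 0 0 0 0 0 1.8 -1; 0 0 0 0 0 1.9 -1; 0 0 0 0 0 2.0 -1; 0 0 0 0 0 2.0 -1"

```text
t: 14.6
tcp_pos: [0.5473, -0.2174, 0.0835]
orientation: [1.972, 2.446, -0.002]
ft_force: [-5.7, 0.9, 13.8]
opening: 0.184
```

```bash
python3 - <<'E'
from h import *
s=telemetry.state(); print(s['t'],s['tcp_pos'],s['ft_force'],s['ft_torque'],s['opening'])
look("side","s13",(325,260,375,325),9)
E
```

```text
14.6 [ 0.5473 -0.2174  0.0835] [-5.673   0.9353 13.8239] [0.4002 1.4118 0.0031] 0.18392854192626845
```

View pics/s13.png

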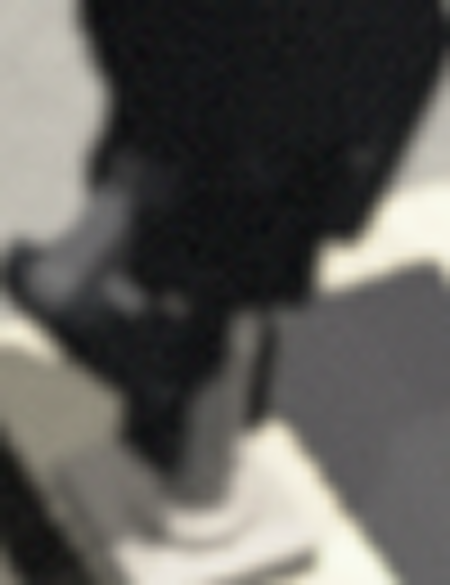

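Height 83.5 mm is where the plate should bottom out. Pressing harder to confirm the stop.

Call:
drive_tool --motion "0 0 0 0 0 0.3 -1; 0 0 0 0 0 0.4 -1; 0 0 0 0 0 0.45 -1; 0 0 0 0 0 0.45 -1; 0 0 0 0 0 0.45 -1; 0 0 0 0 0 0.45 -1"

```text
t: 15.4
tcp_pos: [0.5475, -0.2175, 0.0833]
orientation: [1.972, 2.445, -0.005]
ft_force: [-11.2, 3.2, 27.8]
opening: 0.183
```

```bash
python3 - <<'E'
from h import *
s=telemetry.state(); print(s['t'],s['tcp_pos'],s['ft_force'],s['ft_torque'],s['opening'])
look("side","s14",(290,220,430,370),5)
look("top","t14")
E
```

```text
15.4 [ 0.5475 -0.2175  0.0833] [-11.1665   3.2058  27.7741] [0.6777 2.4286 0.008 ] 0.18287215877667187
```

View pics/s14.png

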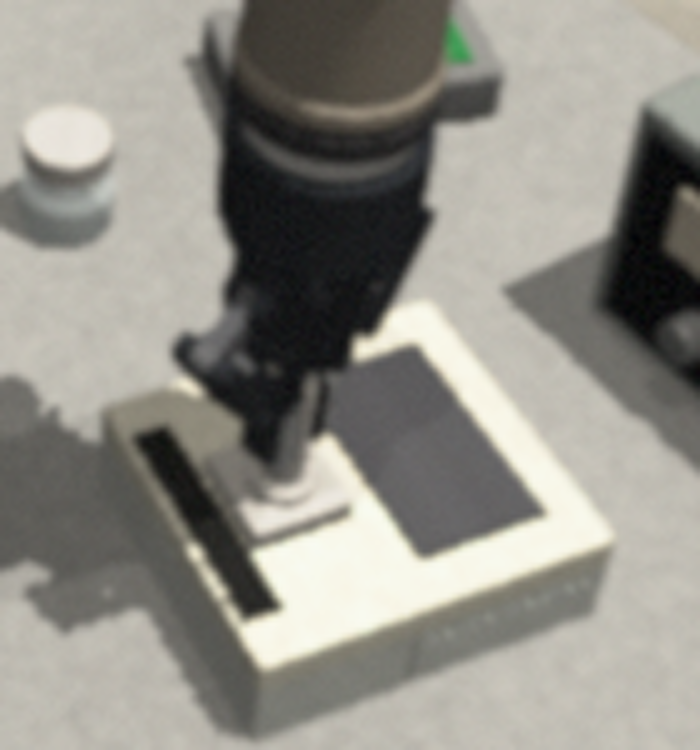

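View pics/t14.png

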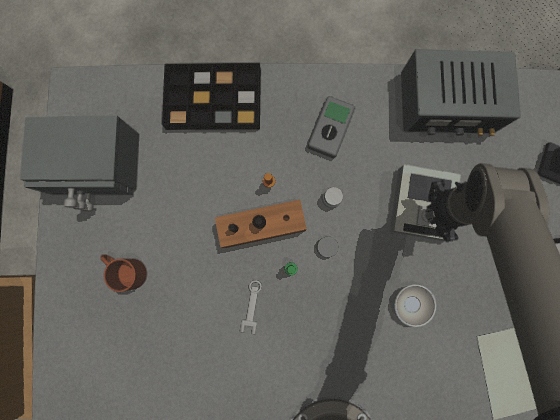

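Doubling the push to 28 N moved it only 0.2 mm, so the plate is on its stop. The lid is flat, both screwdrivers stay in the block and the bystanders have not moved. Handing in.

```bash
python3 - <<'E'
from workcell import ticket,telemetry
print(ticket.finish_job()); s=telemetry.state(); print(s['t'],s['tcp_pos'],s['ft_force'],s['opening'])
E
```

```text
the job is handed in; nothing more can be done
None
the job is handed in; nothing more can be done
```

I shut the lid, drew the steel pin out of the tool block and pushed it down through the clamp plate, lid and base. I handed the job in at about 15.4 s, still gripping the pin (110 N set) and pressing down.

**Last checks that agreed**
- **Lid:** fully shut. The fingertips reached 52.8 mm on the rubber strip, where 53 mm means shut. The final side picture still shows the lid flat on the base.
- **Clamp plate:** right down on its stop. The tool height was 83.3 mm, against about 83.7 mm expected. Raising the push from 14 N to 28 N moved it only 0.2 mm.
- **Insertion:** the pin met no noticeable force until the collar landed.
- **Everything else:** the screwdrivers, the look-alikes and the other bystanders appear unmoved in the final top view.

**Checks that disagreed**
- **Camera estimates:** the two cameras placed the clamp hole about 2 mm apart in y. Pin-to-hole estimates differed by up to about 1.5 mm, and I chose a value between them.
- **Side load:** the final press also carries about 11 N sideways.

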